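# Run a fingertip along the tea box to shut its lids

### The job

Run your fingertips lightly along the top of the long wooden tea box to shut its five lids one after another, beginning with the lid whose hinge is at the very end of the box, until every lid lies flat. Do not lift the box or push it out of place, do not press hard, do not swing any lid further open, and leave the crockery and jars around it where they are.

Things in the scene. Friction and masses are not known exactly. Their poses are not given: they have to be found in the camera images.
- tea_box: Loose dark wooden tea box, about 0.9 kg, on the worktop: 256 mm long (its x axis), 68 wide (y), 60 high; origin at the centre of its underside, z up. On top a row of five light wooden lids, lid1 to lid5 from -x to +x, each 45 long (x), 64 wide (y), 4 thick, hinged along its -x edge on a brass pin across the box. Shut lid tops lie level, 64 mm above the worktop.
- lid1 (a joint): Opening angle of lid 1 (the first, hinged at the very end of the box), rad: 0 = shut, grows as its free edge rises; starts at 0.3 to 0.65. Hinge pin at x = -122 mm in the box frame, 62 mm above the worktop; free edge 47 mm further towards +x. Slightly stiff hinge (0.01 N m), no spring: it stays where left. A fingertip moving towards +x over the pin folds it down.
- lid2 (a joint): Opening angle of lid 2, rad: 0 = shut, grows as its free edge rises; starts at 0.3 to 0.65. Hinge pin at x = -73 mm in the box frame, 62 mm above the worktop; free edge 47 mm further towards +x. Slightly stiff hinge (0.01 N m), no spring: it stays where left. A fingertip moving towards +x over the pin folds it down.
- lid3 (a joint): Opening angle of lid 3, rad: 0 = shut, grows as its free edge rises; starts at 0.3 to 0.65. Hinge pin at x = -24 mm in the box frame, 62 mm above the worktop; free edge 47 mm further towards +x. Slightly stiff hinge (0.01 N m), no spring: it stays where left. A fingertip moving towards +x over the pin folds it down.
- lid4 (a joint): Opening angle of lid 4, rad: 0 = shut, grows as its free edge rises; starts at 0.3 to 0.65. Hinge pin at x = 25 mm in the box frame, 62 mm above the worktop; free edge 47 mm further towards +x. Slightly stiff hinge (0.01 N m), no spring: it stays where left. A fingertip moving towards +x over the pin folds it down.
- lid5 (a joint): Opening angle of lid 5 (the last), rad: 0 = shut, grows as its free edge rises; starts at 0.3 to 0.65. Hinge pin at x = 74 mm in the box frame, 62 mm above the worktop; free edge 47 mm further towards +x. Slightly stiff hinge (0.01 N m), no spring: it stays where left. A fingertip moving towards +x over the pin folds it down.
- mug: Bystander, loose: blue mug, radius 38, 90 high, handle to one side, stands beside the box (mm). Origin at the centre of its underside.
- spice_jar: Bystander, loose: dark blue spice jar with steel cap, radius 23, 90 high, stands beside the box (mm). Origin at the centre of its underside.
- egg_cup: Bystander, loose: white egg cup, radius 23, 50 high, stands past the finishing end (+x) of the box (mm). Origin at the centre of its underside.
- teaspoon: Bystander, loose: steel teaspoon, 140 mm long, lies beside the box along its own x axis, origin at mid-length on its underside.
- bowl: Bystander, loose: white bowl, radius 60, 50 high, to the left near the red drip tray (mm). Origin at the centre of its underside.
- tea_tin: Bystander, loose: plain metal tin, radius 36, 110 high, on the far or right side of the worktop (mm). Origin at the centre of its underside.
- honey_jar: Bystander, loose: amber glass jar, radius 34, 100 high, on the far or right side of the worktop (mm). Origin at the centre of its underside.

How it is judged:
By the outcome, as a careful person would: the job done as asked, in the order asked, and still so for the second after the job is handed in, with the robot touching nothing.
It also fails if it takes over 45 s, if anything falls off the work surface, if the arm or the gripper's body presses on something with over 40 N, if the wrist force passes 120 N, or if a joint passes its speed limit or range.

### The arm

A 6-joint arm with a two-finger parallel gripper is mounted at the origin on the work surface. World frame = base frame: x ahead of the robot, y to its left, z up, the work surface at z = 0. Lengths are in m, angles in rad, forces in N, time in s.
With the tool pointing down it reaches from about 0.3 to 0.775 m from the base axis. Payload 14.6 kg.
Tool frame: the origin (TCP) lies midway between the tips of the shut fingers; the grasp point (between the pads) lies 19 mm behind it (ctrl.pinch_z is the z of the grasp point in the tool frame, in m); z points along the fingers, y is the line along which they close (so a half turn about z gives the same grasp; the last joint's range is limited). The gripper opens to 94 mm and grips with 3 to 60 N. Pads are 16 mm wide; open, the fingers measure 119 mm over their backs; the gripper's body (75 mm by 177 mm) begins 78 mm behind the grasp point.
Start: joints at [-1.168, 0.3, 1.521, -0, 1.321, -0.067], TCP at [0.249, -0.49, 0.205] pointing down, gripper open.
Joint ranges: [-3.03, 3.03], [-0.79, 2.21], [0.23, 2.52], [-1.04, 4.18], [0, 3.07], [-2.55, 2.55]. Speed limits (rad/s): [2.22, 2.22, 2.57, 3.14, 3.14, 3.14].

### API

Orientations are given as [roll, pitch, yaw] about the fixed x, y, z axes, in that order (R = Rz(yaw) Ry(pitch) Rx(roll)).
In Python, from station import ctrl, camera, ticket gives the robot as it stands. The module is installed in compiled form; this text tells all that it offers.
- The arm moves only by the shell command python3 -m inch 'ROWS' [FORCE]. ROWS is text: rows parted by semicolons, each of 7 numbers parted by spaces: the opening, from -1 (shut) to 1 (fully open), then the shift along the tool's x, y, z in units of 0.03 m (1.0 is 0.03 m), then the turn, a rotation vector about the tool's x, y, z in units of 10 degrees (1.0 is 10 degrees). In form: grip dx dy dz rx ry rz; .... A call has 1 to 10 rows; each row shifts and turns the commanded pose from where the row before left it, along the tool's axes as they then stand; what a row does not reach is not made up. A row lasts 1/8 s, in which the tool goes at most 62.5 mm and 10.7 degrees, less where a joint would pass 70% of its speed; a pose out of reach is approached as far as the arm can. A call with a number of a shift or a turn outside -1 to 1 is refused whole. A call with a gripper value outside its range is refused whole. The fingers move at their own pace and stop on an object; FORCE is the grip in N (left out, the last holds). Time passes only in rows, so rows that do not move let the fingers close. It gives the time, the measured TCP pose, the force, the opening and the grip force at its end, in the units of the state.
- ctrl.get_obs(): the state, without advancing time (a new reading comes with each control period).
- camera(name): name is "scene" or "side" or "wrist"; returns a dict with "img" (480x640x3 uint8, blue, green, red), "range_z" (480x640 float32, m along the optical axis (not along the pixel's ray), 0 where there is no reading), "intrinsics" (3x3 intrinsics, pixels), "k1" (the pictures are not rectified: a ray, as slopes to the right and down, at radius r is drawn at 1 + k1 r^2 times it, then the intrinsics apply), "view" (4x4, takes a point from world to camera coordinates). Camera axes: x right, y down, z forward; pixel columns grow to the right and rows downward; lengths in m; the calibration is good to about 2 mm. A picture is of the moment at which its call begins.
- ticket.hand_in(): hands the job in; it is judged then, once.
The state is a dict: "time_s": time; "qpos": joint angles; "joint_vel": joint speeds; "tau": joint torques, N m; "ee_pos": TCP position; "eef_rot": TCP orientation; "force": force on the tool from outside, world axes, zero at the start; "moment": the same for the moment, N m; "grip_width": finger opening in m; "grip_force": force on a finger pad.
Only numpy, scipy, OpenCV 4.12 (cv2) and the standard library are available. Lean on these libraries where they do the work, as an engineer would, in place of code of your own. Each camera call takes 0.05 s, during which the arm holds its last target. There are 200 camera calls.

## Working session

There is one attempt and no reset: what is moved stays moved. The work goes in short steps, Python scripts to look and compute and a shell command to move; the robot and the scene stay as the last step left them, time stands still between calls to the robot, and variables do not carry over. Pictures are saved under pics/ and viewed, at most 10 in all, crops included, and the job is handed in when it is done.

```bash
mkdir -p pics
python3 - <<'E'
from station import ctrl,camera
import cv2,numpy as np
for n in ["scene","side"]:
    c=camera(n); cv2.imwrite(f"pics/{n}0.png",c["img"]); np.savez(f"{n}0.npz",**c)
    print(n,c["intrinsics"].tolist(),c["k1"],np.linalg.inv(c["view"]).round(3).tolist())
o=ctrl.get_obs();print(o,ctrl.pinch_z)
E
```

```text
scene [[558.3844647948048, 0.0, 326.6571998029369], [0.0, 558.3844647948048, 245.93147605511132], [0.0, 0.0, 1.0]] -0.08714038179243115 [[0.021, 0.771, -0.636, 1.436], [1.0, -0.024, 0.004, 0.023], [-0.013, -0.636, -0.771, 1.082], [0.0, 0.0, 0.0, 1.0]]
side [[450.9851240533548, 0.0, 318.384400897133], [0.0, 450.9851240533548, 235.57951167782767], [0.0, 0.0, 1.0]] -0.05291261968268247 [[-0.982, -0.132, 0.132, 0.466], [-0.186, 0.632, -0.752, 0.7], [0.016, -0.764, -0.645, 0.643], [0.0, 0.0, 0.0, 1.0]]
{'time_s': 0.1, 'qpos': array([-1.16761072e+00,  3.00417653e-01,  1.52147999e+00,  4.89000574e-05,
        1.32069530e+00, -6.65774697e-02]), 'joint_vel': array([ 1.73089019e-04, -2.48745785e-03,  1.01879812e-04, -6.68851972e-04,
       -6.72106534e-04, -1.20342158e-05]), 'tau': array([ 1.39057465e-03, -5.32643580e+01, -3.53282261e+01,  7.09800376e-02,
        2.35068554e-02, -6.60486262e-05]), 'ee_pos': array([ 0.24890557, -0.4902108 ,  0.20495841]), 'eef_rot': array([-3.14059773e+00, -1.13809225e-04,  4.69750897e-01]), 'force': array([ 0.16759431, -0.20791844, -0.2496719 ]), 'moment': array([0.03498616, 0.02913938, 0.0174205 ]), 'grip_force': 0.0, 'grip_width': 0.09438091952602246} -0.0188
```

View pics/scene0.png

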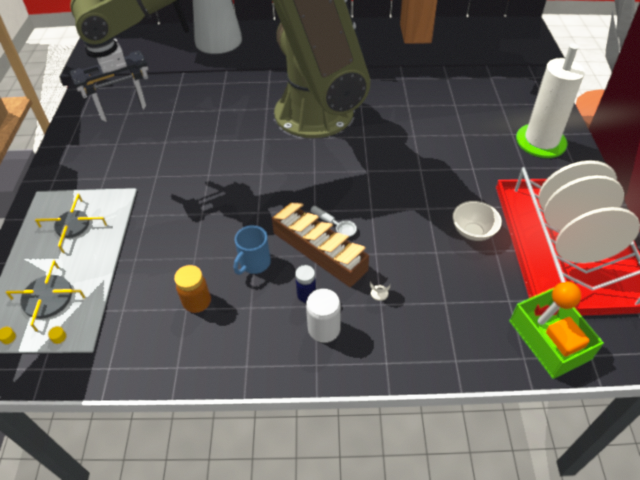

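View pics/side0.png

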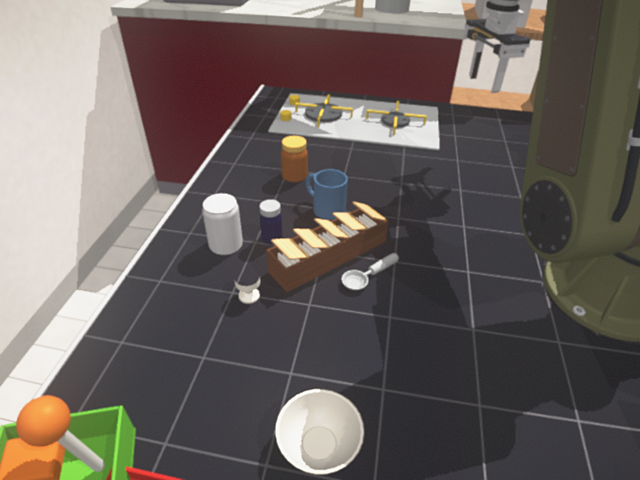

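The scene view shows the box running from about (280,212) at its start to (365,275) at its finish. The egg cup is beyond the finish at (380,292), the mug is at (252,250), the spice jar at (305,283) and the teaspoon at (335,220). The side view agrees: the box runs from (385,215) to (270,265) and all five lids are open. Next I'll measure.

```bash
cat > h.py <<'E'
import numpy as np,cv2
def cloud(c):
    K=c["intrinsics"]; k1=float(c["k1"]); D=np.array([k1,0,0,0,0])
    v,u=np.mgrid[0:480,0:640]; uv=np.stack([u,v],-1).reshape(-1,1,2).astype(np.float64)
    s=cv2.undistortPoints(uv,K,D)[:,0]; z=c["range_z"].reshape(-1,1).astype(float)
    P=np.c_[s*z,z,np.ones(len(z))]@np.linalg.inv(c["view"]).T
    P=P[:,:3]; P[z[:,0]<=0]=np.nan
    return P.reshape(480,640,3)
def boxmask(c):
    h=cv2.cvtColor(c["img"],cv2.COLOR_BGR2HSV); P=cloud(c)
    m=(h[...,0]<25)&(h[...,1]>60)&(h[...,2]>40)&(P[...,2]>0.008)&(P[...,2]<0.1)&(P[...,0]>.3)&(P[...,0]<.75)&(abs(P[...,1])<.35)
    m=cv2.morphologyEx(m.astype(np.uint8),cv2.MORPH_OPEN,np.ones((2,2)))
    return m,P,h
E
python3 - <<'E'
from h import *
for n in ["scene","side"]:
    c=dict(np.load(n+"0.npz")); m,P,h=boxmask(c)
    k,l,st,ce=cv2.connectedComponentsWithStats(cv2.dilate(m,np.ones((5,5))))
    for i in range(1,k):
        q=P[(l==i)&(m>0)]
        if len(q)>40: print(n,st[i],np.nanmin(q,0).round(3),np.nanmax(q,0).round(3),q.mean(0).round(3))
    # all raised blobs
    r=((P[...,2]>.012)&(P[...,2]<.13)&(P[...,0]>.3)&(P[...,0]<.85)&(abs(P[...,1])<.4)).astype(np.uint8)
    k,l,st,ce=cv2.connectedComponentsWithStats(r)
    for i in range(1,k):
        q=P[l==i]
        if len(q)>60: print(' blob',st[i],q.min(0).round(3),q.max(0).round(3))
E
```

```text
scene [ 271  202  101   86 4314] [ 0.403 -0.104 -0.004] [0.674 0.133 0.095] [nan nan nan]
scene [ 175  275   39   40 1102] [ 0.636 -0.307 -0.003] [ 0.738 -0.244  0.1  ] [nan nan nan]
 blob [ 272  203   97   82 3909] [ 0.423 -0.107  0.012] [0.674 0.126 0.095]
 blob [454 202  26  38 407] [0.45  0.347 0.012] [0.569 0.4   0.056]
 blob [ 233  225   37   50 1385] [ 0.547 -0.19   0.012] [ 0.653 -0.112  0.099]
 blob [ 174  265   37   47 1229] [ 0.671 -0.312  0.012] [ 0.738 -0.244  0.107]
 blob [ 296  265   44   76 2070] [ 0.671 -0.044  0.012] [0.823 0.051 0.117]
 blob [370 282  20  15 110] [0.679 0.126 0.012] [0.716 0.168 0.054]
side [ 280  142   31   41 1139] [ 0.67  -0.441 -0.002] [ 0.732 -0.238  0.101] [nan nan nan]
side [ 266  201  125   92 5909] [ 0.447 -0.178 -0.002] [0.688 0.13  0.09 ] [nan nan nan]
 blob [ 281  136   27   44 1035] [ 0.67  -0.305  0.012] [ 0.737 -0.238  0.103]
 blob [ 260  169  128  119 7429] [ 0.451 -0.185  0.012] [0.716 0.13  0.094]
 blob [ 202  194   40   58 1863] [ 0.75  -0.011  0.012] [0.821 0.059 0.114]
 blob [342 253  57  37 372] [ 0.421 -0.006  0.012] [0.525 0.106 0.022]
 blob [235 277  25  19 178] [0.67  0.147 0.012] [0.713 0.175 0.051]
 blob [ 279  390   84   50 2494] [0.452 0.348 0.012] [0.569 0.4   0.053]
```

Run:
```python
from h import *
Q=[]
for n in ["scene","side"]:
    c=dict(np.load(n+"0.npz")); m,P,h=boxmask(c)
    k,l,st,ce=cv2.connectedComponentsWithStats(cv2.dilate(m,np.ones((5,5))))
    lab=max(range(1,k),key=lambda i:st[i][4])
    e=cv2.erode(m,np.ones((3,3)))
    q=P[(l==lab)&(e>0)]; q=q[(q[:,1]>-.12)&(q[:,1]<.14)]; Q.append(q)
    f=q[(q[:,2]>.015)&(q[:,2]<.052)][:,:2].astype(np.float32)
    # dominant line by RANSAC-ish fit
    g=f
    for _ in range(8):
        vx,vy,x,y=cv2.fitLine(g,cv2.DIST_HUBER,0,.01,.01).ravel(); d=(f-[x,y])@np.array([-vy,vx]); g=f[abs(d)<max(.004,.02*.7**_)]
    s=(g-[x,y])@np.array([vx,vy])
    print(n,len(f),len(g),"yaw",np.degrees(np.arctan2(vy,vx)).round(2),x,y,"ends",(np.array([x,y])+np.outer([s.min(),s.max()],[vx,vy])).round(4).tolist())
np.savez("q.npz",a=Q[0],b=Q[1])
A=np.vstack(Q); A=A[A[:,2]>.012]
r=cv2.minAreaRect(A[A[:,2]<.06][:,:2].astype(np.float32)); print(r)
```

```text
scene 879 664 yaw 46.81 0.5906744 -0.0073913606 ends [[0.5006999969482422, -0.10320000350475311], [0.67330002784729, 0.08060000091791153]]
side 1667 1324 yaw 46.86 0.5449994 0.04249274 ends [[0.4505000114440918, -0.05829999968409538], [0.6266000270843506, 0.12950000166893005]]
((0.5629210472106934, 0.01175089180469513), (0.2599741816520691, 0.07342138141393661), 46.87963104248047)
```

```bash
cat >> h.py <<'E'
C=np.array([.563,.012]); Y=np.radians(46.85); EX=np.array([np.cos(Y),np.sin(Y)]); EY=np.array([-np.sin(Y),np.cos(Y)])
def lids(Q,ym=.028):
    b=np.c_[(Q[:,:2]-C)@EX,(Q[:,:2]-C)@EY,Q[:,2]]
    for i,p in enumerate([-.122,-.073,-.024,.025,.074]):
        out=[]
        for a in np.arange(0,.049,.006):
            s=b[(b[:,0]>=p+a)&(b[:,0]<p+a+.006)&(abs(b[:,1])<ym)]
            out.append(f"{1e3*np.median(s[:,2]):.0f}" if len(s)>3 else "-")
        print("lid",i+1,out)
    return b
def tool(o,tx,ty,tz):
    "shift from pose o to box-frame x,y and world z, in tool units"
    from scipy.spatial.transform import Rotation as R
    t=np.r_[C+tx*EX+ty*EY,tz]-o["ee_pos"]
    return (R.from_euler("xyz",o["eef_rot"]).as_matrix().T@t/.03).round(2)
E
python3 - <<'E'
from h import *
from station import ctrl
q=np.load("q.npz")
for k in "ab": lids(q[k])
o=ctrl.get_obs(); print(tool(o,-.105,0,.17))
E
```

```text
lid 1 ['-', '74', '79', '82', '87', '90', '91', '66', '68']
lid 2 ['68', '72', '-', '-', '-', '-', '-', '65', '70']
lid 3 ['71', '73', '-', '-', '-', '-', '-', '64', '69']
lid 4 ['70', '73', '-', '-', '51', '-', '-', '66', '68']
lid 5 ['69', '72', '-', '-', '-', '-', '-', '61', '35']
lid 1 ['-', '71', '74', '78', '81', '86', '88', '-', '64']
lid 2 ['65', '68', '-', '-', '-', '-', '-', '81', '50']
lid 3 ['49', '-', '-', '-', '-', '-', '86', '-', '65']
lid 4 ['65', '-', '-', '-', '-', '-', '82', '64', '65']
lid 5 ['66', '-', '-', '-', '-', '-', '57', '81', '44']
[13.62 -8.99  1.18]
```

```bash
python3 -m inch '-1 1 -0.66 0 0 0 0;-1 1 -0.66 0 0 0 0;-1 1 -0.66 0 0 0 0;-1 1 -0.66 0 0 0 0;-1 1 -0.66 0 0 0 0;-1 1 -0.66 0 0 0 0;-1 1 -0.66 0 0 0 0;-1 1 -0.66 0 0 0 0;-1 1 -0.66 0 0 0 0;-1 1 -0.66 0 0 0 0' 5 | tail -5
python3 -m inch '-1 1 -0.66 0 0 0 -1;-1 1 -0.66 0 0 0 -1;-1 0 0 0 0 0 0;-1 0 0 0 0 0 0'|tail -5
python3 - <<'E'
from h import *
from station import ctrl
o=ctrl.get_obs(); print(o["eef_rot"],o["grip_width"],o["force"],tool(o,-.095,0,.12))
E
```

```text
ee_pos: [0.4272, -0.1769, 0.2053]
eef_rot: [-3.141, 0.0, 0.47]
force: [-0.6, 0.3, 0.3]
grip_width: 0.0009
grip_force: 0.0
ee_pos: [0.4565, -0.1133, 0.2053]
eef_rot: [-3.141, 0.0, 0.817]
force: [0.2, 0.6, 0.6]
grip_width: 0.0004
grip_force: 0.0
[-3.14131296e+00  3.29370300e-04  8.17294603e-01] 0.0004475622717088273 [0.24705947 0.6495564  0.59284821] [ 2.31 -0.27  2.84]
```

```bash
python3 -m inch '-1 0.8 -0.13 0.9 0 0 0;-1 0.8 -0.14 0.9 0 0 0;-1 0.7 0 1 0 0 0;-1 0 0 0.5 0 0 0;-1 0 0 0.45 0 0 0;-1 0 0 0 0 0 0'|tail -5
python3 - <<'E'
from h import *
from station import ctrl,camera
o=ctrl.get_obs(); print(o["eef_rot"],o["force"],tool(o,-.085,0,.068)*30)
c=camera("side");cv2.imwrite("pics/a.png",cv2.resize(c["img"][150:300,230:430],None,fx=4,fy=4))
E
```

```text
ee_pos: [0.4974, -0.0578, 0.0926]
eef_rot: [-3.141, 0.001, 0.817]
force: [0.0, 0.1, 0.1]
grip_width: 0.0005
grip_force: 0.0
[-3.14083170e+00  5.18733546e-04  8.17494078e-01] [0.04714658 0.05635375 0.10298665] [10.8  0.3 24.6]
```

View pics/a.png

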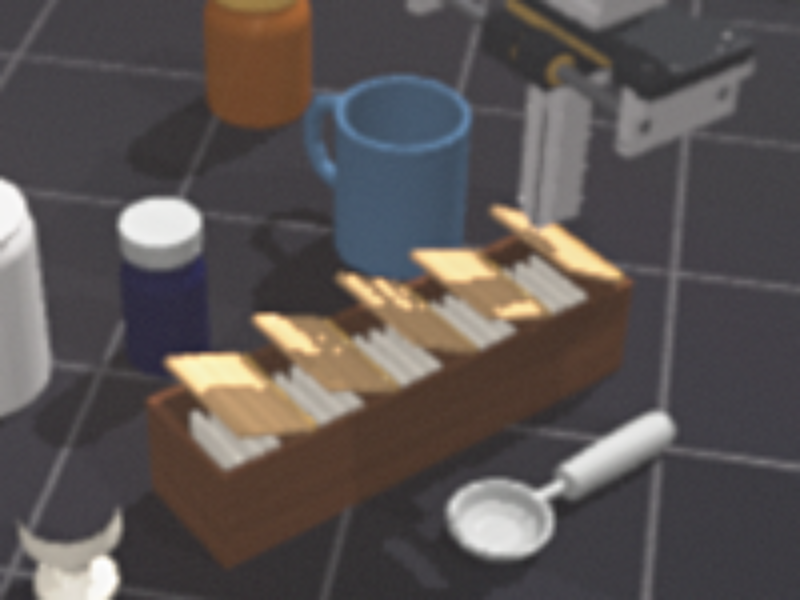

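The crop shows the shut fingertips at about (550,215), just above the middle of lid 1, and the other four lids still open. I'll fold lid 1 down next.

```bash
python3 -m inch '-1 0.1 0 0.2 0 0 0;-1 0.1 0 0.2 0 0 0;-1 0.1 0 0.2 0 0 0;-1 0.06 0 0.15 0 0 0;-1 0 0 0.05 0 0 0;-1 0 0 0 0 0 0' |tail -5
python3 - <<'E'
from h import *
from station import ctrl,camera
o=ctrl.get_obs(); print(o["ee_pos"],o["force"],tool(o,-.085,0,.065)*30)
E
```

```text
ee_pos: [0.5053, -0.0492, 0.0689]
eef_rot: [-3.141, 0.0, 0.819]
force: [-0.1, -0.6, 0.2]
grip_width: 0.0006
grip_force: 0.0
[ 0.50528865 -0.04915085  0.06890732] [-0.08617328 -0.5739421   0.1703727 ] [-0.9  0.3  3.9]
```

```bash
python3 -m inch '-1 0 0 0.06 0 0 0;-1 0 0 0.04 0 0 0;-1 0 0 0 0 0 0' |egrep 'ee_pos|^force'
python3 -m inch '-1 0 0 0.025 0 0 0;-1 0 0 0 0 0 0' |egrep 'ee_pos|^force'
python3 - <<'E'
from station import ctrl
o=ctrl.get_obs(); print(o["ee_pos"],o["force"])
E
```

```text
ee_pos: [0.5053, -0.0492, 0.0659]
force: [-0.5, -0.5, -0.5]
ee_pos: [0.5053, -0.0491, 0.0652]
force: [0.6, 0.2, -0.6]
[ 0.50529307 -0.0491422   0.06517158] [ 0.59956457  0.19391997 -0.6353522 ]
```

```bash
for i in 1; do :; done
python3 -m inch '-1 0 0 0.02 0 0 0;-1 0 0 0 0 0 0' |egrep 'ee_pos|^force'
python3 -m inch '-1 0 0 0.02 0 0 0;-1 0 0 0 0 0 0' |egrep 'ee_pos|^force'
```

```text
ee_pos: [0.5053, -0.0491, 0.0645]
force: [0.2, -0.5, -0.3]
ee_pos: [0.5054, -0.0492, 0.0642]
force: [-0.8, 0.8, 3.0]
```

```bash
python3 -m inch '-1 0 0 -0.6 0 0 0;-1 0.45 0 0 0 0 0;-1 0.48 0 0 0 0 0;-1 0.14 0 0.11 0 0 0;-1 0.14 0 0.11 0 0 0;-1 0.14 0 0.11 0 0 0;-1 0.14 0 0.11 0 0 0;-1 0.14 0 0.11 0 0 0;-1 0 0 0.03 0 0 0;-1 0 0 0 0 0 0' |egrep 'ee_pos|^force'
python3 -m inch '-1 0 0 0.02 0 0 0;-1 0 0 0 0 0 0' |egrep 'ee_pos|^force'
python3 - <<'E'
from h import *
from station import ctrl,camera
o=ctrl.get_obs(); print(tool(o,-.036,0,.064)*30,o["time_s"])
c=camera("side");cv2.imwrite("pics/b.png",cv2.resize(c["img"][150:300,230:430],None,fx=4,fy=4))
E
```

```text
ee_pos: [0.5387, -0.0135, 0.0646]
force: [-0.2, -0.6, -0.2]
ee_pos: [0.5388, -0.0135, 0.0642]
force: [-0.2, 0.4, 2.6]
[-0.9  0.3  0.3] 6.025
```

View pics/b.png

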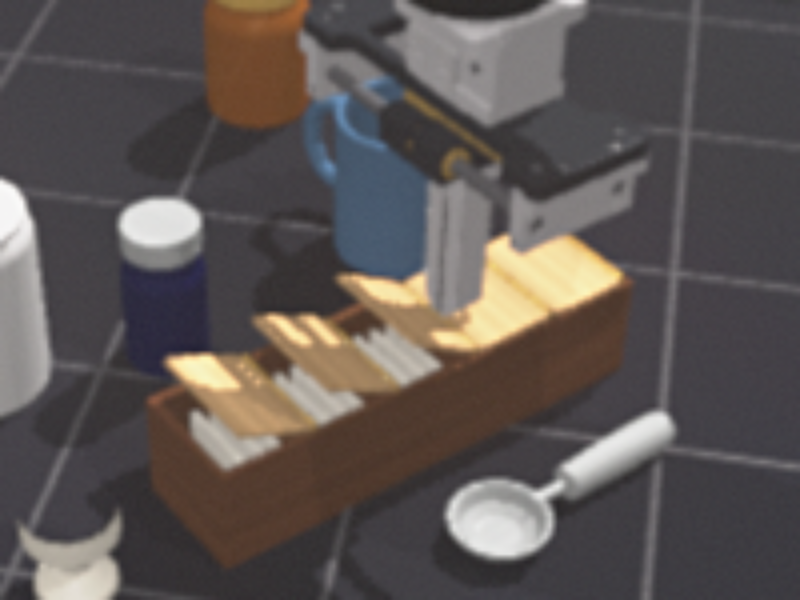

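Lids 1 and 2 lie flat, around (560,270) and (510,300). The fingertips are at (455,305), and neither the box nor anything beside it has moved. I'll repeat the move for lid 3.

```bash
python3 -m inch '-1 0 0 -0.6 0 0 0;-1 0.45 0 0 0 0 0;-1 0.48 0 0 0 0 0;-1 0.14 0 0.11 0 0 0;-1 0.14 0 0.11 0 0 0;-1 0.14 0 0.11 0 0 0;-1 0.14 0 0.11 0 0 0;-1 0.14 0 0.11 0 0 0;-1 0 0 0.03 0 0 0;-1 0 0 0 0 0 0' |egrep 'ee_pos|^force'
python3 -m inch '-1 0 0 0.02 0 0 0;-1 0 0 0 0 0 0' |egrep 'ee_pos|^force'
```

```text
ee_pos: [0.5721, 0.0222, 0.0646]
force: [0.6, 0.5, 1.1]
ee_pos: [0.5722, 0.0222, 0.0642]
force: [-0.3, 0.1, 2.1]
```

```bash
python3 -m inch '-1 0 0 -0.6 0 0 0;-1 0.45 0 0 0 0 0;-1 0.5 0 0 0 0 0;-1 0.14 0 0.11 0 0 0;-1 0.14 0 0.11 0 0 0;-1 0.14 0 0.11 0 0 0;-1 0.14 0 0.11 0 0 0;-1 0.14 0 0.11 0 0 0;-1 0 0 0.03 0 0 0;-1 0 0 0 0 0 0' |egrep 'ee_pos|^force'
python3 -m inch '-1 0 0 0.02 0 0 0;-1 0 0 0 0 0 0' |egrep 'ee_pos|^force'
```

```text
ee_pos: [0.6059, 0.0584, 0.0646]
force: [0.6, -1.0, -0.1]
ee_pos: [0.606, 0.0583, 0.0643]
force: [-1.2, 0.6, 2.8]
```

```bash
python3 -m inch '-1 0 0 -0.6 0 0 0;-1 0.45 0 0 0 0 0;-1 0.48 0 0 0 0 0;-1 0.14 0 0.11 0 0 0;-1 0.14 0 0.11 0 0 0;-1 0.14 0 0.11 0 0 0;-1 0.14 0 0.11 0 0 0;-1 0.14 0 0.11 0 0 0;-1 0 0 0.03 0 0 0;-1 0 0 0 0 0 0' |egrep 'ee_pos|^force'
python3 -m inch '-1 0 0 0.02 0 0 0;-1 0 0 0 0 0 0' |egrep 'ee_pos|^force'
python3 -m inch '-1 0 0 -0.5 0 0 0;-1 0 0 -1 0 0 0;-1 0 0 -1 0 0 0;-1 0 0 -1 0 0 0;-1 -1 0 -1 0 0 0;-1 -1 0 0 0 0 0;-1 -1 0 0 0 0 0;-1 -1 0 0 0 0 0;-1 -1 0 0 0 0 0;-1 0 0 0 0 0 0' |egrep 'time|ee_pos|^force'
python3 - <<'E'
from h import *
from station import camera
c=camera("side");P=cloud(c);Q=P.reshape(-1,3);Q=Q[np.isfinite(Q[:,0])]; lids(Q)
f=Q[:,:2]; b=np.c_[(f-C)@EX,(f-C)@EY]; s=(abs(b[:,0])<.15)&(abs(b[:,1])<.042)&(Q[:,2]>.02)&(Q[:,2]<.08)
print(cv2.minAreaRect(f[s].astype(np.float32)))
cv2.imwrite("pics/c.png",cv2.resize(c["img"][150:300,230:430],None,fx=4,fy=4))
E
```

```text
ee_pos: [0.6393, 0.0941, 0.0646]
force: [0.7, -0.2, -0.2]
ee_pos: [0.6394, 0.0941, 0.0643]
force: [0.3, 0.6, 1.6]
time_s: 11.82
ee_pos: [0.5364, -0.0163, 0.2003]
force: [0.1, 0.5, 0.8]
lid 1 ['64', '64', '64', '64', '65', '64', '64', '64', '64']
lid 2 ['64', '64', '65', '65', '221', '236', '237', '244', '315']
lid 3 ['324', '349', '397', '382', '65', '65', '441', '466', '469']
lid 4 ['469', '64', '65', '65', '65', '65', '64', '65', '64']
lid 5 ['64', '64', '64', '64', '64', '64', '64', '64', '44']
((0.5614811778068542, 0.013628929853439331), (0.2592134475708008, 0.07112130522727966), 46.43341064453125)
```

View pics/c.png

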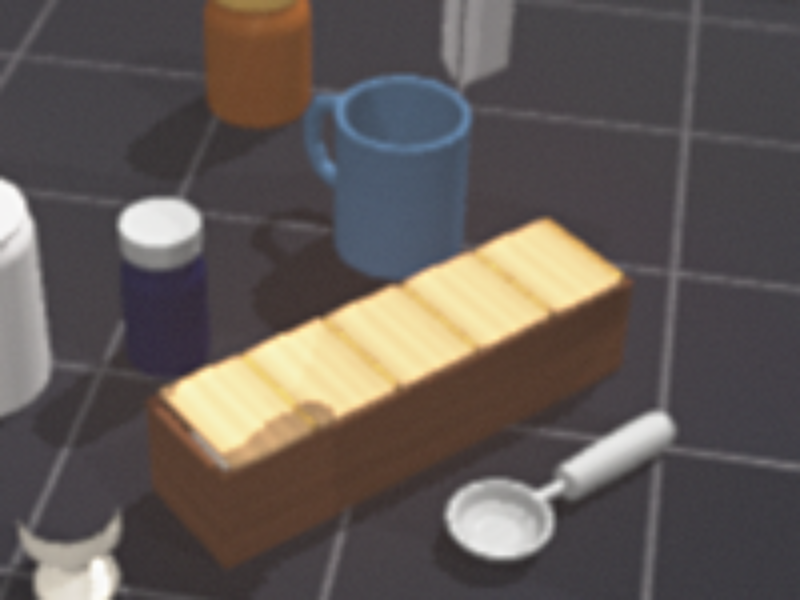

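All five lids lie flat, running from (550,260) to (230,420). The box, mug, jar, spoon and egg cup sit at the same pixels as before, and the arm is clear of everything.

```bash
python3 -c "
from station import ticket;print(ticket.hand_in())"
```

```text
the job is handed in; nothing more can be done
None
```

All five lids were shut in order from lid 1 to lid 5 and lie flat in the final picture, pressed with about 3 N at most in the readings; the box and the things beside it show no movement, and I handed the job in about 12 s into the 45 s limit.

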